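# Strip the clamped power module into the sorting trays

## Robot

A 6-joint arm with a two-finger parallel gripper is mounted at the origin on the work surface; the furniture and walls round the work are solid. World frame = base frame: x ahead of the robot, y to its left, z up, the work surface at z = 0. Lengths are in m, angles in rad, forces in N, time in s.
With the tool pointing down it reaches from about 0.275 to 1 m from the base axis. Payload 8.4 kg.
Tool frame: the origin (TCP) lies at the very end of the fingers, on their centre line; the grasp point (between the pads) lies ctrl.grip_point_offset behind it (ctrl.grip_point_offset is the distance from the TCP to the grasp point, in m); z points along the fingers, y is the line along which they close (so a half turn about z gives the same grasp; the last joint's range is limited). The gripper opens to 85 mm and grips with 20 to 120 N. Pads are 22 mm wide; open, the fingers measure 114 mm over their backs; the gripper's body (76 mm by 85 mm) begins 54 mm behind the grasp point. The pads swing forward as they close: fully open they stand 13 mm farther back than shut.
Start: joints at [-1.103, 0.353, 1.633, -0, 1.155, -0.002], TCP at [0.283, -0.557, 0.231] pointing down, gripper open.
Joint ranges: [-2.63, 2.63], [-0.92, 2.1], [0.06, 2.66], [-1.3, 4.44], [0, 2.69], [-3.02, 3.02]. Speed limits (rad/s): [2.22, 2.22, 2.79, 3.14, 3.14, 3.14].

## Interface

Orientations are given as a unit quaternion [w, x, y, z].
In Python, from station import ctrl gives the robot as it stands. Calls block until the motion is done:
- ctrl.move_pose(position, orientation): joint-space move of the TCP to a pose.
- ctrl.move_l(position, attitude=None, feed=0.15): straight line of the TCP; attitude=None keeps the orientation; feed is the mean speed in m/s.
- ctrl.goto_joints(angles): joint-space move.
- ctrl.grip(opening, grasp_force=None): opening from 0.0 (shut) to 1.0 (fully open); grasp_force is the grip in N (None keeps the last); returns when the fingers have stopped.
- ctrl.hold(seconds).
- ctrl.ik(position, orientation): joint angles nearest the present ones, or None.
- ctrl.get_state(): the state.
- ctrl.capture(name): name is "scene" or "top" or "wrist"; returns the picture (420x560x3 uint8, red, green, blue); there is no depth.
- ctrl.calibration(name): a dict with "fx", "fy", "cx", "cy" (pixels), "cam_to_world" (4x4, takes a point from camera to world coordinates); the wrist camera has in their place "tool_from_camera" (4x4, takes a point from camera to tool coordinates, whose origin is the TCP and whose axes are the flange's). Camera axes: x right, y down, z forward; pixel columns grow to the right and rows downward; lengths in m; the calibration is good to about 2 mm. A picture is of the moment at which its call begins: read the wrist's pose just before it. calibration takes no time and is no camera call.
A pose or a line that the arm cannot do raises ctrl.MotionError and nothing moves.
- ctrl.finish_job(): hands the job in; it is judged then, once.
Trained networks look in the newest picture that a camera, given by its name, has taken for a name from the list of things; names that differ only in an ending like _2 or _b are one class to them, and where a whole thing is asked for, a point or a joint stands for the part that bears it (a point fixed in the world has none). Each returns a list of dicts, best first, with "conf" (0 to 1); they miss things now and then, are a little off and sometimes report something else, mostly with a low value. They report only what shows in the picture. A call takes as long as a camera call.
- ctrl.spot_in(camera, label): "position" ([x, y, z] in m, in the coordinates of the camera as it stood for that picture, good to about 4 mm: the middle of the surface that is visible of it).
- ctrl.cut_out(camera, label): "mask" (420x560 bool, what is visible of it).
The state is a dict: "time_s": time; "joint_pos": joint angles; "joint_vel": joint speeds; "joint_efforts": joint torques, N m; "position": TCP position; "orientation": TCP orientation; "contact_force": force on the tool from outside, world axes, zero at the start; "torque": the same for the moment, N m; "grip_width": opening from 0.0 (shut) to 1.0 (fully open); "grip_force": force on a finger pad.
Only numpy, scipy, OpenCV 4.12 (cv2) and the standard library are available. Lean on these libraries where they do the work, as an engineer would, in place of code of your own. Each camera call takes 0.05 s, during which the arm holds its last target. There are 200 camera calls.

## Task

Strip the power module in the clamp fixture from the top down: set the small heat sink flat in the small tray, then the large heat sink flat in the large tray, both fins up. Only then swing the hold-down bar all the way up and leave it open, slide the freed module lengthwise out from under the fixed lip at its end, and set it top side up in the long tray. Leave the fan that lies among the trays where it is.

Things in the scene. Friction and masses are not known exactly. Their poses are not given: they have to be found in the camera images.
- sink_small_mid (a point): centre of the small aluminium heat sink (40 along its x, 45 along its y, 26 high, 70 g, fins up), the top of the stack. It stands loose on the large heat sink. z is up; grasp it across its 40 mm (along its x).
- sink_large_mid (a point): centre of the large aluminium heat sink (64 along its x, 70 along its y, 34 high, 160 g, fins up), the middle of the stack. It stands loose on the module, its centre about 30 mm from the module's centre toward the module's -x, overhanging the module's sides. z is up; grasp it across its 64 mm (its x), which lies across the module.
- module_mid (a point): centre of the power module at the bottom: black block on an aluminium base, 110 along x, 46 along y, 22 high, 220 g, on an 8 mm base plate. Its x points to the steel lip that covers its last 15 mm (3 mm above it): slide it 20 mm or more along its -x before lifting. At x = -28 its sides are free for fingers; low guides (6 high) run beside x = 2 to 42. Ribs 6 high cross its top at x = 11.5 and 30.5.
- hold_bar (a joint): hinge of the steel hold-down bar that lies across the module between its two ribs (at module x = 21 mm) and locks it. 0 = closed, level; grows as the free end is raised, stop at 1.8 rad (a little past upright). Stiff hinge (about 0.1 N m): it stays where it is left.
- bar_grip (a point): point in the black grip block on the free end of the bar; block 14 mm wide along the hinge axis, 16 mm along the bar, 26 mm high; its top is 11 mm above this point when closed, and the 12 mm wide bar lies 14 to 22 mm below it. x is along the hinge axis. When closed the point is 54 mm above the table.
- bar_hinge (a point): hinge axis of the bar, 36 mm above the table. The axis is this point's x (parallel to the module's x; a positive turn about it opens); y runs along the bar from the hinge to the free end. The grip point lies 94 mm out along y and 18 mm along z. The hinge cheeks reach 46 mm above the table.
- tray_small_in (a point): centre of the inner floor of the small grey tray: inside 56 along its x by 61 along its y, floor 3 mm above the table, rim 9 mm above the table, walls 3 mm. Fixed.
- tray_large_in (a point): centre of the inner floor of the large, nearly square grey tray: inside 80 along its x by 86 along its y, floor 3 mm and rim 9 mm above the table, walls 3 mm. Fixed.
- tray_long_in (a point): centre of the inner floor of the long grey tray: inside 126 along its x by 62 along its y, floor 3 mm and rim 9 mm above the table, walls 3 mm. Fixed. The module lies in it lengthwise, either way round.
- fan_mid (a point): centre of the black 80 x 80 x 25 mm case fan that lies loose among the trays; not to be disturbed.

How it is judged:
By the outcome, as a careful person would: the job done as asked, in the order asked, and still so for the second after the job is handed in, with the robot touching nothing.
It also fails if it takes over 104 s, if anything falls off the work surface, if the arm or the gripper's body presses on something with over 40 N, if the wrist force passes 120 N, or if a joint passes its speed limit or range.

## Working session

There is one attempt and no reset: what is moved stays moved. The work goes in short steps, each a Python script; the robot and the scene stay as the last script left them, time stands still between calls to the robot, and variables do not carry over. Pictures are saved under pics/ and viewed, at most 14 in all, crops included, and the job is handed in when it is done.

```bash
ls; mkdir -p pics
python3 - <<'E'
from station import ctrl
import cv2,numpy as np
print(ctrl.grip_point_offset)
s=ctrl.get_state();print({k:np.round(v,3).tolist() for k,v in s.items()})
for c in("top","scene"):
    im=ctrl.capture(c);cv2.imwrite(f"pics/{c}0.png",im[:,:,::-1])
    k=ctrl.calibration(c);M=np.array(k["cam_to_world"]);print(c,k["fx"],k["cx"],k["cy"],M.round(3).tolist())
    for n in "sink_small_mid sink_large_mid module_mid hold_bar bar_grip bar_hinge tray_small_in tray_large_in tray_long_in fan_mid".split():
        try:
            for d in ctrl.spot_in(c,n)[:2]:
                p=M@np.r_[d["position"],1];print(n,round(d["conf"],2),p[:3].round(3))
        except Exception as e: print(n,e)
print(ctrl.get_state()["time_s"], np.round(ctrl.calibration("wrist")["tool_from_camera"],3).tolist())
E
```

```text
pics
0.0187
{'time_s': 0.0, 'joint_pos': [-1.103, 0.354, 1.634, -0.0, 1.155, -0.002], 'joint_vel': [0.0, -0.0, -0.001, 0.001, 0.001, 0.002], 'joint_efforts': [0.004, -60.525, -34.206, 0.0, 0.009, 0.0], 'position': [0.283, -0.557, 0.231], 'orientation': [-0.001, 0.973, 0.233, -0.0], 'contact_force': [-1.494, 0.13, 0.568], 'torque': [-0.023, 0.022, -0.039], 'grip_force': 0.0, 'grip_width': 0.999}
top 517.6255020944067 287.09462704322925 199.4866263234782 [[0.029, -0.993, 0.113, 0.375], [-1.0, -0.029, 0.003, -0.171], [-0.0, -0.113, -0.994, 1.155], [0.0, 0.0, 0.0, 1.0]]
sink_small_mid 0.57 [ 0.403 -0.291  0.069]
sink_large_mid 0.57 [ 0.41  -0.299  0.034]
sink_large_mid 0.15 [ 0.47  -0.298  0.032]
module_mid 0.64 [ 0.468 -0.299  0.032]
hold_bar 0.63 [ 0.461 -0.3    0.043]
bar_grip 0.79 [ 0.461 -0.298  0.038]
bar_hinge 0.56 [ 0.459 -0.303  0.04 ]
bar_hinge 0.27 [0.439 0.04  0.001]
tray_small_in 0.9 [ 0.439 -0.11   0.003]
tray_small_in 0.58 [0.544 0.041 0.022]
tray_large_in 0.87 [0.441 0.038 0.001]
tray_long_in 0.81 [ 0.544 -0.107  0.01 ]
tray_long_in 0.17 [ 0.47  -0.299  0.035]
fan_mid 0.9
[... 167 characters left out ...]
 0.68, -0.749], [0.001, -0.889, -0.457, 0.467], [0.0, 0.0, 0.0, 1.0]]
sink_small_mid 0.68 [ 0.395 -0.298  0.084]
sink_small_mid 0.55 [ 0.542 -0.107 -0.001]
sink_large_mid 0.87 [ 0.382 -0.319  0.053]
module_mid 0.58 [ 0.428 -0.318  0.021]
hold_bar 0.63 [ 0.458 -0.324  0.043]
bar_grip 0.43 [ 0.454 -0.318  0.039]
bar_hinge 0.59 [ 0.457 -0.321  0.043]
tray_small_in 0.79 [ 0.435 -0.107  0.002]
tray_large_in 0.61 [0.434 0.042 0.002]
tray_large_in 0.56 [0.529 0.028 0.018]
tray_long_in 0.97 [ 0.54  -0.109 -0.002]
tray_long_in 0.39 [0.439 0.044 0.005]
fan_mid 0.75 [0.533 0.031 0.017]
1.1 [[-0.001, -0.953, -0.304, 0.078], [1.0, -0.001, 0.0, -0.001], [-0.0, -0.304, 0.953, -0.144], [0.0, 0.0, 0.0, 1.0]]
```

Run:
```python
import cv2
a=cv2.imread("pics/top0.png");cv2.imwrite("pics/top0c.png",cv2.resize(a[100:310,130:410],None,fx=2.85,fy=2.85,interpolation=cv2.INTER_CUBIC))
```

```text
(no output)
```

View pics/top0c.png

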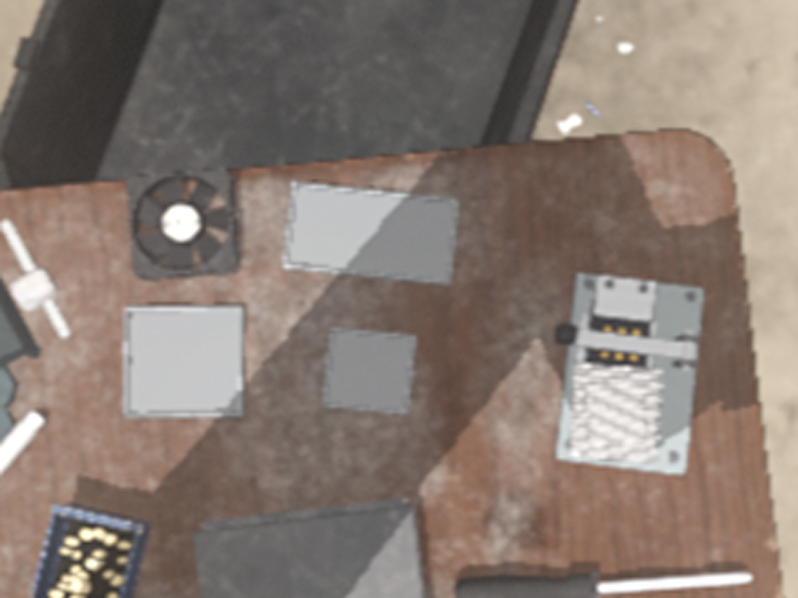

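View pics/scene0.png

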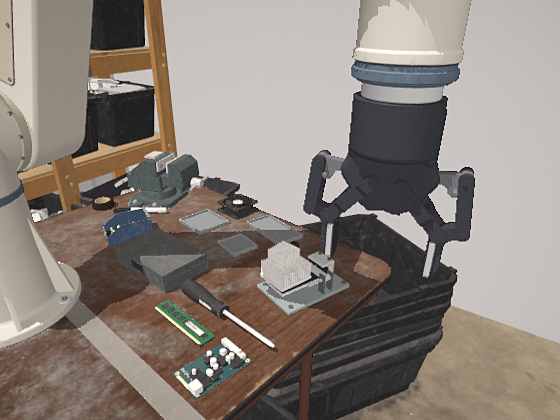

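The top view shows the fixture at about (630,370) in the crop. Its lip points to world +x, the bar's grip is on the +y side and the hinge on the -y side. The small tray is at (370,370), the large at (183,362), the long at (372,232) and the fan at (183,222). Next I'll look closer with the wrist camera.

```bash
cat > h.py <<'E'
from station import ctrl
import numpy as np, cv2
from scipy.spatial.transform import Rotation as R
OFF=ctrl.grip_point_offset
def q(th):
    "tool down, finger-closing axis y at world yaw th"
    c,s=np.cos(th),np.sin(th)
    x,y,z,w=R.from_matrix(np.array([[-s,c,0],[c,s,0],[0,0,-1]]).T.reshape(3,3)).as_quat()
    return [w,x,y,z]
def st():
    s=ctrl.get_state(); return s
def wcam():
    s=ctrl.get_state();w,x,y,z=s["orientation"]
    T=np.eye(4);T[:3,:3]=R.from_quat([x,y,z,w]).as_matrix();T[:3,3]=s["position"]
    return T@np.array(ctrl.calibration("wrist")["tool_from_camera"])
def px2w(k,M,u,v,z):
    d=M[:3,:3]@np.array([(u-k["cx"])/k["fx"],(v-k["cy"])/k["fy"],1]);o=M[:3,3]
    return (o+d*(z-o[2])/d[2])[:2]
def w2px(k,M,p):
    c=np.linalg.inv(M)@np.r_[p,1];return k["fx"]*c[0]/c[2]+k["cx"],k["fy"]*c[1]/c[2]+k["cy"]
def shot(name):
    M=wcam();im=ctrl.capture("wrist");cv2.imwrite(f"pics/{name}.png",im[:,:,::-1]);np.save(f"pics/{name}.npy",M);return M
def rep():
    s=ctrl.get_state();print("t",round(s["time_s"],2),"pos",np.round(s["position"],4),"grip",round(s["grip_width"],3),round(s["grip_force"],1),"F",np.round(s["contact_force"],1))
E
python3 - <<'E'
from h import *
print(R.from_quat(np.roll(q(-1.1),-1)).as_matrix().round(2))
def look(p,th,name,labs):
    ctrl.move_pose(p,q(th));M=shot(name)
    for n in labs:
        for d in ctrl.spot_in("wrist",n)[:1]: print(n,round(d["conf"],2),(M@np.r_[d["position"],1])[:3].round(4))
    rep()
look([0.42,-0.30,0.26],-1.67,"fix",["sink_small_mid","sink_large_mid","bar_grip","module_mid"])
look([0.49,-0.06,0.33],-1.57,"tray",["tray_small_in","tray_large_in","tray_long_in","fan_mid"])
k=ctrl.calibration("wrist");print({a:k[a] for a in("fx","fy","cx","cy")})
# tray rectangles
M=np.load("pics/tray.npy")
for n,z in(("tray_small_in",.009),("tray_large_in",.009),("tray_long_in",.009),("fan_mid",.025)):
    d=ctrl.cut_out("wrist",n)
    if not d: print(n,"none");continue
    m=d[0]["mask"].astype(np.uint8);c=max(cv2.findContours(m,0,2)[0],key=cv2.contourArea)[:,0]
    w=np.array([px2w(k,M,u,v,z) for u,v in c],np.float32)*1000
    print(n,cv2.minAreaRect(w),"px",c.min(0),c.max(0))
E
```

```text
[[ 0.89  0.45  0.  ]
 [ 0.45 -0.89  0.  ]
 [ 0.    0.   -1.  ]]
sink_small_mid 0.97 [ 0.4075 -0.2881  0.0822]
sink_large_mid 0.76 [ 0.4259 -0.3074  0.0601]
bar_grip 0.95 [ 0.4582 -0.2977  0.0398]
module_mid 0.82 [ 0.465  -0.3003  0.0295]
t 2.48 pos [ 0.4197 -0.3007  0.2598] grip 1.0 0.0 F [0.2 0.1 0.3]
tray_small_in 0.78 [ 0.4382 -0.1075  0.0062]
tray_large_in 0.57 [ 4.356e-01  3.930e-02 -2.000e-04]
tray_long_in 0.7 [ 0.5521 -0.1107  0.004 ]
fan_mid 0.97 [0.5431 0.0413 0.0259]
t 3.74 pos [ 0.4898 -0.061   0.3296] grip 1.0 0.0 F [ 0.4 -0.5 -0.3]
{'fx': 302.36435212005887, 'fy': 302.36435212005887, 'cx': 279.53521120134195, 'cy': 214.7550517656135}
tray_small_in ((436.697265625, -105.85745239257812), (69.42157745361328, 64.94536590576172), 85.01534271240234) px [286 184] [331 224]
tray_large_in ((438.275146484375, 38.29336929321289), (86.04449462890625, 92.25028991699219), 2.5849504470825195) px [187 176] [248 229]
tray_long_in ((543.2725219726562, -104.25821685791016), (132.8529052734375, 68.08451080322266), 85.65913391113281) px [264 108] [356 161]
fan_mid ((545.1710205078125, 42.163665771484375), (80.47775268554688, 84.30802917480469), 6.777657985687256) px [175 103] [240 164]
```

View pics/fix.png

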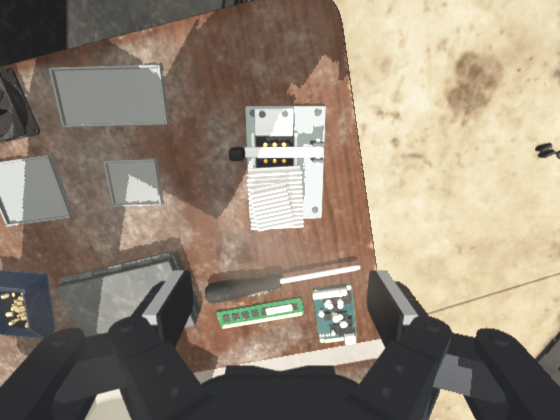

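View pics/tray.png

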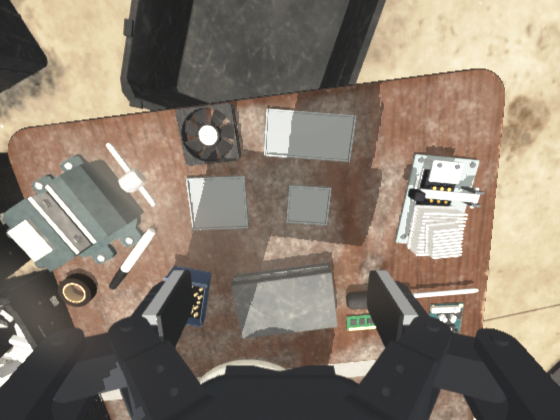

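The fixture view shows the plate upright at (246–325, 105–218), so the module yaw is about -0.1. The bar's grip is at (237,154), and the sinks are around (275,195) with the small one slightly rotated. The tray view gave clean rectangles. I'll take one closer look at the stack.

Run:
```python
from h import *
ctrl.move_pose([0.41,-0.295,0.185],q(-1.67));ctrl.hold(0.1);M=shot("fix2");k=ctrl.calibration("wrist")
for n,z in(("sink_small_mid",.09),("sink_large_mid",.064),("bar_grip",.065),("module_mid",.03),("hold_bar",.04)):
    p=ctrl.spot_in("wrist",n)
    if p: print(n,round(p[0]["conf"],2),(M@np.r_[p[0]["position"],1])[:3].round(4))
    d=ctrl.cut_out("wrist",n)
    if not d: print(n,"none");continue
    m=d[0]["mask"].astype(np.uint8);c=max(cv2.findContours(m,0,2)[0],key=cv2.contourArea)[:,0]
    w=np.array([px2w(k,M,u,v,z) for u,v in c],np.float32)*1000
    print(n,d[0]["conf"],cv2.minAreaRect(w),"px",c.min(0),c.max(0))
im=cv2.imread("pics/fix2.png");cv2.imwrite("pics/fix2c.png",cv2.resize(im[60:360,150:410],None,fx=2,fy=2,interpolation=cv2.INTER_CUBIC));rep()
print(M.round(3))
```

```text
sink_small_mid 0.57 [ 0.4244 -0.3056  0.0562]
sink_small_mid 0.93 ((408.91021728515625, -289.3741149902344), (49.04019546508789, 40.300811767578125), 6.154883861541748) px [248 188] [302 249]
sink_large_mid 0.86 [ 0.4259 -0.3046  0.06  ]
sink_large_mid 0.63 ((410.4732666015625, -294.5256042480469), (62.39453887939453, 73.36841583251953), 87.69415283203125) px [244 167] [315 244]
bar_grip 0.97 [ 0.4603 -0.2967  0.037 ]
bar_grip 0.94 ((461.62274169921875, -298.8207092285156), (100.46611785888672, 14.504693984985352), 85.54640197753906) px [221 143] [338 161]
module_mid 0.82 [ 0.4673 -0.3022  0.0286]
module_mid 0.76 ((473.19683837890625, -299.04833984375), (45.42817306518555, 13.949152946472168), 84.33135986328125) px [255 128] [302 143]
hold_bar 0.56 [ 0.4612 -0.2926  0.0403]
hold_bar 0.83 ((458.1288146972656, -298.4248046875), (112.11077117919922, 17.652727127075195), 84.33141326904297) px [220 143] [339 162]
t 5.7 pos [ 0.41  -0.295  0.185] grip 0.999 0.0 F [-0.2  0.4  0.2]
[[-0.099 -0.948 -0.301  0.488]
 [-0.995  0.094  0.029 -0.301]
 [ 0.001  0.303 -0.953  0.33 ]
 [ 0.     0.     0.     1.   ]]
```

View pics/fix2c.png

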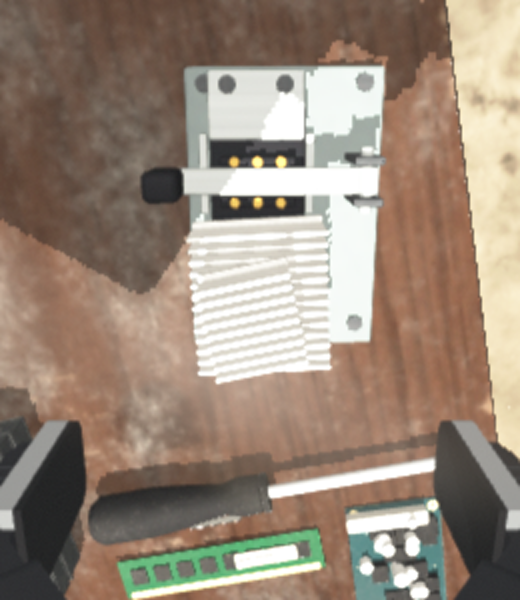

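The close crop shows the grip block centred at (160,185), with the bar running to the hinge at (370,180). The small sink's far top edge runs (217,381)–(307,371), and the large sink covers about (190–330, 215–380). I'll turn these into metric positions and then start.

Run:
```python
from h import *
M=np.load("pics/fix2.npy");k=ctrl.calibration("wrist")
def W(n,u,v,z): print(n,(px2w(k,M,150+u/2,60+v/2,z)*1000).round(1))
W("s far L",217,381,.09);W("s far R",307,371,.09);W("s nearL",207,292,.09);W("s near R bot",292,258,.064)
W("L nearL top",188,238,.064);W("L near R top",329,236,.064);W("L far R",330,368,.064);W("L far L",199,375,.064)
W("grip blk top",161,183,.065)
W("plate TL",187,67,.008);W("plate TR",383,67,.008);W("plate BR",370,341,.008)
W("mod L@bar",208,215,.030);W("mod R@bar",305,215,.030);W("modL lip",209,140,.03);W("modR lip",305,140,.03)
W("bar R end",378,180,.04);W("rib/bar top",230,172,.04);W("bar bottom",230,193,.04)
s=ctrl.cut_out("wrist","sink_small_mid")
```

```text
s far L [ 382.2 -272.7]
s far R [ 383.  -311.8]
s nearL [ 422.3 -273.4]
s near R bot [ 427.1 -310.3]
L nearL top [ 440.7 -265.1]
L near R top [ 435.4 -327.5]
L far R [ 372.1 -323.9]
L far L [ 374.7 -261.4]
grip blk top [ 465.8 -256.9]
plate TL [ 515.6 -268.4]
plate TR [ 506.1 -365. ]
plate BR [ 361.9 -352.3]
mod L@bar [ 445.1 -271.9]
mod R@bar [ 440.3 -319.7]
modL lip [ 480.6 -276.8]
modR lip [ 476.  -322.4]
bar R end [ 455.  -354.5]
rib/bar top [ 465.5 -285.6]
bar bottom [ 455.8 -284.5]
```

```bash
cat >> h.py <<'E'
def over(x,y,z,th): ctrl.move_pose([x,y,z],q(th))
def lin(x,y,z,feed=.15): ctrl.move_l([x,y,z],feed=feed)
def tilt_of_tool(): return ctrl.get_state()["orientation"]
E
python3 - <<'E'
from h import *
over(.405,-.2922,.14,-1.54);lin(.405,-.2922,.072,.1);ctrl.grip(0.0,40);rep()
lin(.405,-.2922,.17,.15);rep()
if ctrl.get_state()["grip_width"]<.3: raise SystemExit("missed")
x,y=.4375,-.107
over(x,y,.10,-0.087);rep();lin(x,y,.025,.15);lin(x,y,.0115,.04);rep()
ctrl.grip(.68);lin(x,y,.10,.2)
over(x-.03,y,.2,-1.57);shot("chk1");rep()
k=ctrl.calibration("wrist");M=np.load("pics/chk1.npy");im=cv2.imread("pics/chk1.png")
u,v=w2px(k,M,[x,y,.015]);print(u,v)
u,v=int(u),int(v);cv2.imwrite("pics/chk1c.png",cv2.resize(im[max(0,v-80):v+80,u-110:u+110],None,fx=2.5,fy=2.5,interpolation=cv2.INTER_CUBIC))
E
```

```text
t 7.38 pos [ 0.4053 -0.2924  0.0727] grip 0.47 39.1 F [-1.3  1.8  6.1]
t 8.18 pos [ 0.4045 -0.2918  0.1693] grip 0.465 39.5 F [-0.1 -0.6 -1.1]
t 9.18 pos [ 0.4375 -0.1072  0.0997] grip 0.469 39.6 F [-0.1 -0.6 -0.4]
t 10.31 pos [ 0.438  -0.1071  0.0117] grip 0.467 40.0 F [-0.6 -0.3  4.8]
t 12.58 pos [ 0.4072 -0.1069  0.1993] grip 0.679 0.0 F [-0.2  0.2 -0.5]
280.34927819311434 164.17023580635737
```

View pics/chk1c.png

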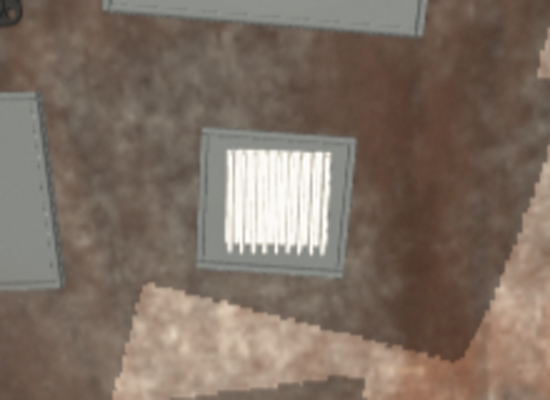

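The small sink sits flat and centred in the small tray (crop 200–355, 130–275). Now the large one.

Run:
```python
from h import *
ctrl.grip(1.0)
over(.40,-.294,.16,-1.66);M=shot("L");k=ctrl.calibration("wrist")
d=ctrl.cut_out("wrist","sink_large_mid");print(len(d), d and d[0]["conf"])
m=d[0]["mask"].astype(np.uint8);c=max(cv2.findContours(m,0,2)[0],key=cv2.contourArea)[:,0]
w=np.array([px2w(k,M,u,v,.064) for u,v in c],np.float32)*1000
print(cv2.minAreaRect(w),w.min(0),w.max(0))
im=cv2.imread("pics/L.png");cv2.imwrite("pics/Lc.png",cv2.resize(im[60:360,130:430],None,fx=2,fy=2))
rep()
```

```text
1 0.56
((410.31390380859375, -294.3381042480469), (63.07855224609375, 72.80479431152344), 87.66551208496094) [ 372.9445 -326.5594] [ 447.18393 -261.8118 ]
t 13.87 pos [ 0.4003 -0.2927  0.1604] grip 0.996 0.0 F [-1.1 -0.1  0.3]
```

View pics/Lc.png

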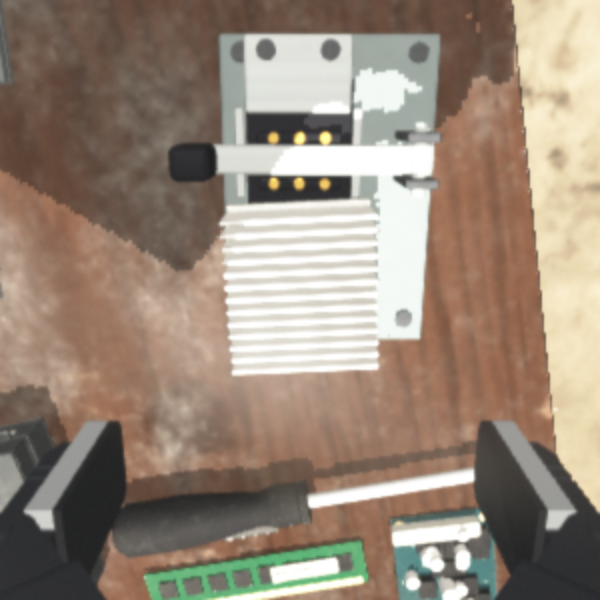

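The large sink is undisturbed, with its centre at about (408.5, -294) mm and a yaw of about -0.05. The bar and block are unchanged.

Run:
```python
from h import *
X,Y,T=.4085,-.294,-1.625
over(X,Y,.12,T);lin(X,Y,.039,.1);rep();ctrl.grip(0.0,50);rep()
lin(X,Y,.06,.05);lin(X,Y,.15,.2);rep()
if ctrl.get_state()["grip_width"]<.6: raise SystemExit("missed")
x,y=.4385,.0385
over(x,y,.10,0.04);lin(x,y,.025,.15);lin(x,y,.0125,.04);rep()
ctrl.grip(.86);lin(x,y,.10,.2)
ctrl.grip(.6)
over(x-.03,y,.2,-1.57);shot("chk2");rep()
k=ctrl.calibration("wrist");M=np.load("pics/chk2.npy");im=cv2.imread("pics/chk2.png")
u,v=map(int,w2px(k,M,[x,y,.015]));cv2.imwrite("pics/chk2c.png",cv2.resize(im[max(0,v-110):v+80,u-110:u+110],None,fx=2.5,fy=2.5,interpolation=cv2.INTER_CUBIC))
# hinge / grip re-measure on the way
over(.43,-.28,.17,-1.67);shot("bar");rep()
im=cv2.imread("pics/bar.png");cv2.imwrite("pics/barc.png",cv2.resize(im[60:360,130:430],None,fx=2,fy=2,interpolation=cv2.INTER_CUBIC))
```

```text
t 15.11 pos [ 0.4089 -0.2943  0.0395] grip 0.999 0.0 F [ 0.3 -0.4  0.6]
t 15.45 pos [ 0.4089 -0.2943  0.0399] grip 0.73 54.3 F [-0.9  0.9  7.1]
t 16.62 pos [ 0.4081 -0.2937  0.1493] grip 0.728 54.7 F [-0.1 -0.4 -2. ]
t 19.0 pos [0.4392 0.0385 0.0129] grip 0.722 55.6 F [ 0.6 -1.5  6.1]
t 21.7 pos [0.4084 0.0385 0.1997] grip 0.602 0.0 F [-0.5  0.  -0.3]
t 22.97 pos [ 0.4303 -0.2789  0.1701] grip 0.602 0.0 F [1.1 0.1 0.9]
```

View pics/chk2c.png

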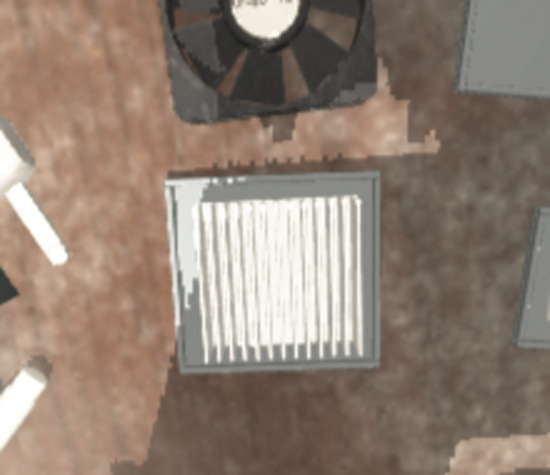

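View pics/barc.png

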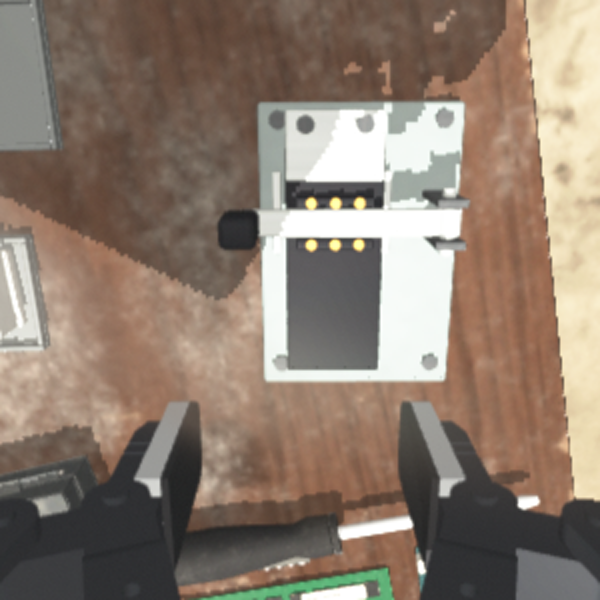

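The large sink is in its tray, fins up and flat, and the fan is untouched. In the bar crop, the grip block is at (238,228) and the hinge end at (455,221). The module's near end spans (288–377, 370). I'll measure these, then swing the bar.

Run:
```python
from h import *
M=np.load("pics/bar.npy");k=ctrl.calibration("wrist")
def W(n,u,v,z): print(n,(px2w(k,M,130+u/2,60+v/2,z)*1000).round(1))
W("grip top",238,230,.065);W("bar up L",262,208,.04);W("bar lo L",262,237,.04);W("bar up R",440,208,.04);W("bar lo R",440,237,.04);W("bar Rend",462,222,.04)
W("cheek1",447,198,.046);W("cheek2",449,243,.046)
W("mod -x L",288,369,.03);W("mod -x R",377,370,.03);W("mod L lip",287,185,.03);W("mod R lip",383,185,.03)
W("plate TL",258,102,.008);W("TR",464,102,.008);W("BR",444,380,.008);W("BL",266,381,.008)
```

```text
grip top [ 465.5 -256.5]
bar up L [ 470.1 -265.6]
bar lo L [ 457. -264.]
bar up R [ 462.1 -345.4]
bar lo R [ 448.9 -345.1]
bar Rend [ 454.8 -355.2]
cheek1 [ 467.2 -347.3]
cheek2 [ 447.  -347.7]
mod -x L [ 386.4 -268.4]
mod -x R [ 381.4 -313.3]
mod L lip [ 478.1 -277.6]
mod R lip [ 473.7 -321.7]
plate TL [ 516.1 -267.2]
TR [ 506.3 -365.3]
BR [ 362.  -351.8]
BL [ 371.1 -254.2]
```

Run:
```python
from h import *
g=np.array([.4647,-.2565]);yv=np.array([.0998,.995]);hg=g-.094*yv;TH=-.1
def P(f):
    r=.094*np.cos(f)-.018*np.sin(f);z=.036+.094*np.sin(f)+.018*np.cos(f)
    return [*(hg+r*yv),z-OFF]
p=P(0)
over(p[0],p[1],.12,TH);lin(p[0],p[1],p[2]+.002,.12);rep();ctrl.grip(0.0,30);rep()
for f in np.linspace(.15,1.8,12):
    ctrl.move_l(P(f),feed=.12);s=ctrl.get_state();F=np.array(s["contact_force"]);print(round(f,2),F.round(1),round(s["grip_width"],3))
    if np.linalg.norm(F)>25: print("stop");break
rep()
im=ctrl.capture("scene");cv2.imwrite("pics/sc1.png",cv2.resize(im[200:340,200:400,::-1],None,fx=3,fy=3,interpolation=cv2.INTER_CUBIC))
```

```text
t 25.15 pos [ 0.465  -0.2567  0.0377] grip 0.601 0.0 F [ 0.3 -0.2  0.5]
t 25.57 pos [ 0.4642 -0.2566  0.038 ] grip 0.155 32.7 F [-4.4  0.5  6.7]
0.15 [-2.5  1.4  2.5] 0.157
0.3 [-4.   2.7  2.9] 0.153
0.45 [-2.7  2.6  3.2] 0.155
0.6 [-3.5  4.1  4.3] 0.157
0.75 [-3.5  1.8  4.4] 0.151
0.9 [-4.1  2.6  3. ] 0.155
1.05 [-3.5  2.4  4.1] 0.155
1.2 [-2.9  2.6  3.2] 0.155
1.35 [-2.6  1.   3.4] 0.156
1.5 [-3.   0.8  3.8] 0.157
1.65 [-1.6  0.4  4.4] 0.153
1.8 [-1.5 -1.   4.7] 0.152
t 28.75 pos [ 0.4518 -0.3889  0.105 ] grip 0.152 30.9 F [-1.5 -1.   4.7]
```

View pics/sc1.png

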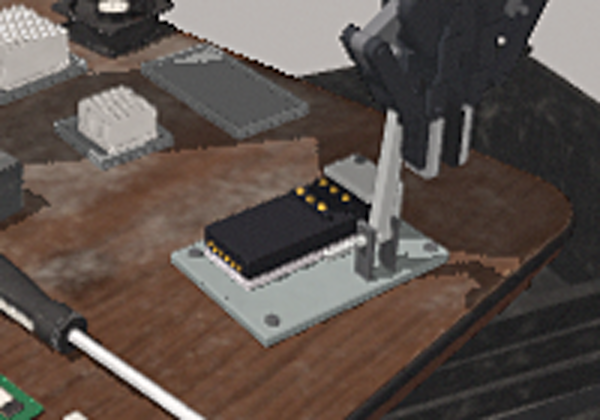

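The bar stands upright past vertical and the module is uncovered. I'll nudge it to the stop, then release.

Run:
```python
from h import *
g=np.array([.4647,-.2565]);yv=np.array([.0998,.995]);hg=g-.094*yv
def P(f):
    r=.094*np.cos(f)-.018*np.sin(f);z=.036+.094*np.sin(f)+.018*np.cos(f)
    return [*(hg+r*yv),z-OFF+.002]
for f in np.arange(1.82,1.93,.02):
    ctrl.move_l(P(f),feed=.05);F=np.array(ctrl.get_state()["contact_force"]);print(round(f,2),F.round(1))
    if F[1]>9: break
ctrl.grip(.5);p=P(f);lin(p[0],p[1],.2,.2);rep()
# look at module and bar
ctrl.grip(.9)
over(.40,-.295,.19,-1.67);shot("mod");im=cv2.imread("pics/mod.png");cv2.imwrite("pics/modc.png",cv2.resize(im[60:360,130:430],None,fx=2,fy=2,interpolation=cv2.INTER_CUBIC));rep()
```

```text
1.82 [ 4.7  3.7 -4.9]
1.84 [ 4.2  3.2 -5.3]
1.86 [ 4.3  3.7 -4.7]
1.88 [ 4.8  2.2 -4.1]
1.9 [ 4.   3.4 -4.5]
1.92 [ 4.4  3.7 -3.1]
t 31.33 pos [ 0.45   -0.3985  0.1992] grip 0.499 0.0 F [ 0.4 -0.1 -0.3]
t 33.28 pos [ 0.4002 -0.2952  0.1901] grip 0.904 0.0 F [ 0.3 -0.  -0. ]
```

View pics/modc.png

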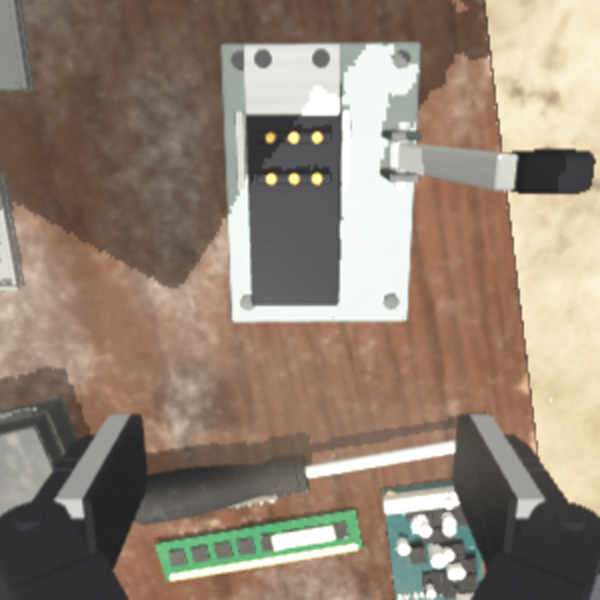

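The bar is open, with its block at crop (515–593, 170), and the module is clear. I'll check the bar angle by projecting the block model.

Run:
```python
from h import *
M=np.load("pics/mod.npy");k=ctrl.calibration("wrist")
g=np.array([.4647,-.2565]);yv=np.array([.0998,.995]);hg=g-.094*yv
for f in(1.6,1.7,1.75,1.8,1.85):
    o=[]
    for a,b in((.086,.003),(.102,.003),(.086,.029),(.102,.029)):
        r=a*np.cos(f)-b*np.sin(f);z=.036+a*np.sin(f)+b*np.cos(f)
        u,v=w2px(k,M,[*(hg+r*yv),z]);o+=[round((u-130)*2),round((v-60)*2)]
    print(f,o)
```

```text
1.6 [460, 170, 475, 175, 535, 170, 555, 174]
1.7 [484, 170, 505, 174, 555, 169, 581, 173]
1.75 [496, 170, 520, 174, 564, 169, 593, 173]
1.8 [507, 170, 534, 174, 573, 168, 604, 172]
1.85 [518, 169, 548, 173, 580, 168, 614, 172]
```

The measured angle is about 1.79, so the bar is at its stop. Next I'll slide the module out, regrasp it at its centre and place it.

Run:
```python
from h import *
c=np.array([.4385,-.296]);xv=np.array([.995,-.0998])
a=c-.028*xv;T=-1.67
over(*a,.09,T);lin(*a,.017,.1);rep();ctrl.grip(0.0,60);rep()
if not .45<ctrl.get_state()["grip_width"]<.62: raise SystemExit("bad grasp")
b=a-.032*xv;lin(*b,.017,.06);rep()
ctrl.grip(.75);m=c-.032*xv;lin(*m,.017,.1);ctrl.grip(0.0,80);rep()
lin(*m,.035,.05);rep();lin(*m,.12,.15);rep()
s=shot("held");im=ctrl.capture("scene");cv2.imwrite("pics/sc2.png",cv2.resize(im[140:340,180:420,::-1],None,fx=3,fy=3))
```

```text
t 34.65 pos [ 0.4111 -0.2935  0.0176] grip 0.897 0.0 F [-0.3 -0.3  0.1]
t 35.07 pos [ 0.411  -0.2935  0.0179] grip 0.522 61.0 F [-2.1  0.8  9.9]
t 35.75 pos [ 0.379  -0.2908  0.0179] grip 0.515 61.7 F [ 0.4 -1.3 11.4]
t 36.84 pos [ 0.406  -0.2925  0.0174] grip 0.511 82.0 F [-0.8  2.4  7.2]
t 37.35 pos [ 0.4068 -0.2929  0.0353] grip 0.51 81.6 F [ 1.   0.7 -2.3]
t 38.07 pos [ 0.4062 -0.2924  0.1193] grip 0.509 81.6 F [-0.2 -0.1 -2.7]
```

View pics/sc2.png

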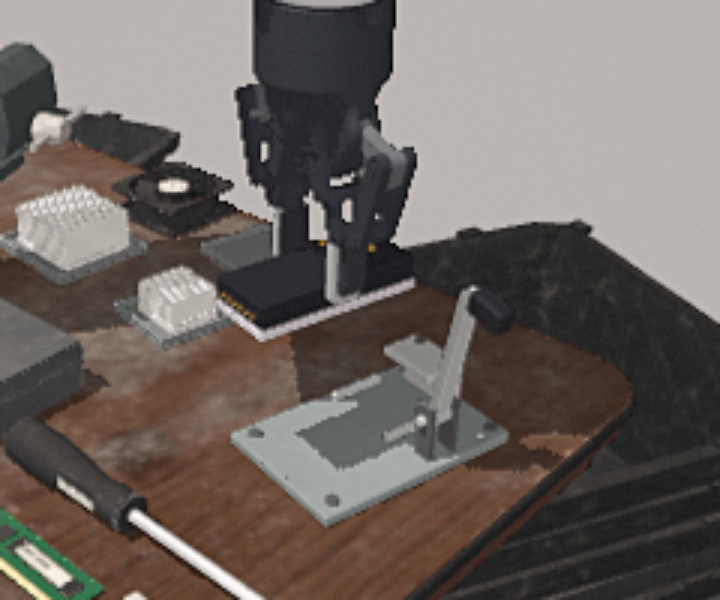

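The module is held level, and the bar stays open. Now placing.

Run:
```python
from h import *
x,y=.543,-.106
over(x,y,.11,-.075);lin(x,y,.03,.15);rep();lin(x,y,.0135,.03);rep()
for z in(.0125,.0115):
    if ctrl.get_state()["contact_force"][2]>4: break
    lin(x,y,z,.02)
rep();ctrl.grip(.72);lin(x,y,.10,.15);rep()
over(.47,-.07,.33,-1.57);M=shot("fin");im=cv2.imread("pics/fin.png")
cv2.imwrite("pics/finc.png",cv2.resize(im[80:260,150:430],None,fx=2.85,fy=2.85,interpolation=cv2.INTER_CUBIC));rep()
```

```text
t 39.92 pos [ 0.5433 -0.1065  0.0304] grip 0.514 81.6 F [ 0.3  0.3 -1.8]
t 40.62 pos [ 0.543  -0.106   0.0134] grip 0.514 81.6 F [ 1.1  0.2 -1.7]
t 41.12 pos [ 0.5431 -0.106   0.0123] grip 0.515 82.9 F [-3.   0.3  9. ]
t 42.18 pos [ 0.5425 -0.1059  0.0994] grip 0.723 0.0 F [-0.3 -1.  -0.3]
t 43.61 pos [ 0.4698 -0.07    0.329 ] grip 0.721 0.0 F [ 0.1  0.5 -0.2]
```

View pics/finc.png

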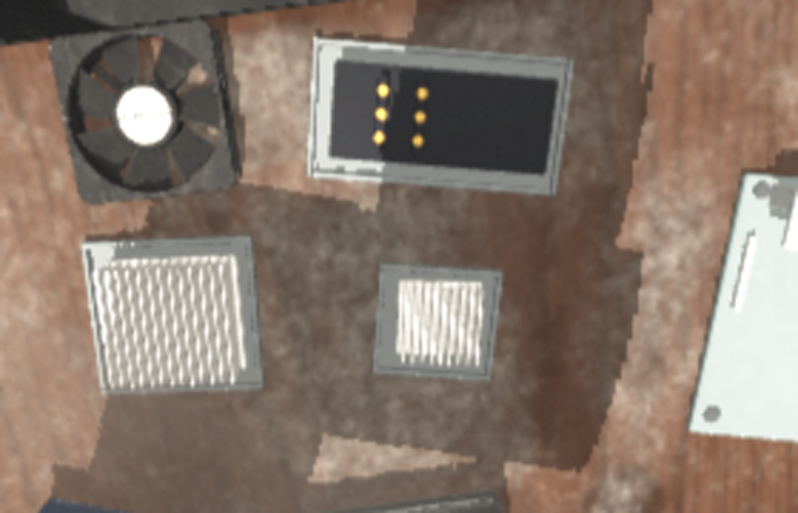

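All parts are in place. The bar pull never showed a clear stop force, so I'll confirm the stop with a gentle push using closed fingers.

Run:
```python
from h import *
g=np.array([.4647,-.2565]);yv=np.array([.0998,.995]);hg=g-.094*yv
ctrl.grip(0.0,20)
p=lambda r,z:[*(hg+r*yv),z]
ctrl.move_pose(p(.035,.17),q(-.1));ctrl.move_l(p(.035,.098),feed=.15);ctrl.hold(.2)
F0=np.array(ctrl.get_state()["contact_force"]);print(F0.round(1))
for r in np.arange(.015,-.03,-.0015):
    ctrl.move_l(p(r,.098),feed=.03);f=(np.array(ctrl.get_state()["contact_force"])-F0)[:2]@yv;print(round(r,4),round(f,1),end="; ")
    if abs(f)>8: break
rep()
ctrl.move_l(p(r+.03,.098),feed=.1);ctrl.move_l(p(r+.03,.2),feed=.2)
ctrl.move_pose([.40,-.295,.19],q(-1.67));shot("end");rep()
im=cv2.imread("pics/end.png");cv2.imwrite("pics/endc.png",cv2.resize(im[60:360,130:430],None,fx=2,fy=2,interpolation=cv2.INTER_CUBIC))
```

```text
[-0.5  0.  -0.5]
0.015 1.3; 0.0135 -0.1; 0.012 -0.5; 0.0105 0.5; 0.009 0.6; 0.0075 -0.3; 0.006 0.1; 0.0045 0.1; 0.003 0.6; 0.0015 -0.2; 0.0 2.2; -0.0015 9.1; t 50.3 pos [ 0.4551 -0.3501  0.0978] grip -0.002 4.6 F [1.3 9.  1.8]
t 52.84 pos [ 0.4    -0.2949  0.1896] grip -0.001 0.0 F [ 0.4 -0.5 -0.1]
```

View pics/endc.png

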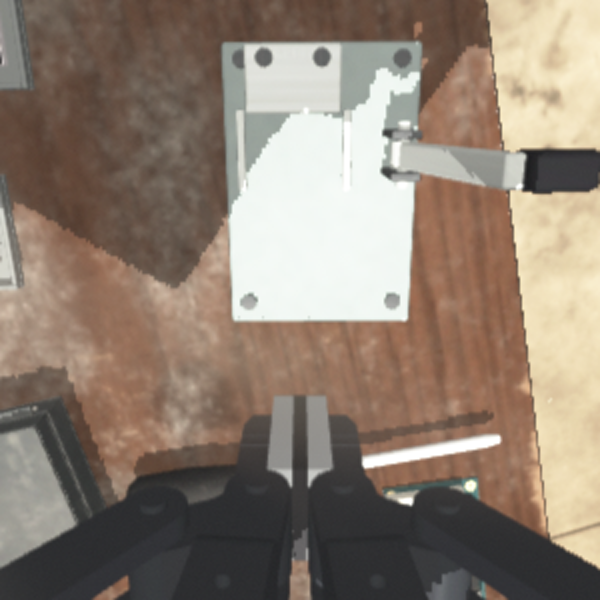

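The push met a firm stop within about 1.5 mm. The block is now at crop (522–600, 170), so the bar is fully open, and the robot is clear of everything.

```bash
python3 -c "
from h import *
print(ctrl.finish_job())"
```

```text
the job is handed in; nothing more can be done
None
```

The job is handed in: both heat sinks and the module lie in their trays as asked, the hold-down bar is open at its stop, and the fan was not touched; the clock read about 53 s of the 104 s allowed.

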